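# Make up the stand kit and the sample kit

## Task

Make up the two kits for the practical. Stand kit, in the long tray with the two notched rests: draw the metal rod out of its horizontal tube and lay it in both notches, roughly centred, and stand the clamp block upright (hole up) in the low-rimmed pocket. Sample kit, in the smaller two-bay tray: stand the bottle upright in the narrow bay and the big jar upright in the wide bay; leave the small jar, the beaker and the blue tip box where they are.

Things in the scene. Friction and masses are not known exactly. Their poses are not given: they have to be found in the camera images.
- rod: Aluminium support rod, round, 12 mm diameter, 220 mm long, 70 g. Origin at its middle, on the axis; x along the rod. At the start it lies loose and level in the tube, 32 to 48 mm of its -x end sticking out of the mouth towards the robot, axis 76 mm above the bench. It slides freely; let go while over half is in the tube, it stays put for a regrasp nearer the mouth.
- rod_tube: Grey horizontal storage tube on a dark stand, fixed; 200 mm long, 34 mm outside, 24 mm inside diameter, far end closed. Origin on the bench straight below the centre of the open mouth; z up. From the mouth it runs along +x (away from the robot), bore axis 81 mm, top 98 mm above the bench; the rod comes out along -x. Nothing of the stand lies in front of the mouth.
- boss: Loose aluminium clamp block: 30 mm (x) by 32 mm (y) by 34 mm high, round dark hole in its top, thumb screw with dark knob on its +y side (in y the block spans -22 to +10 mm, the screw to +24 mm). Origin at the underside; z up. 110 g.
- bottle: Loose white bottle, narrow-necked: round body 40 mm diameter, straight from the bottom up to 62 mm, shoulder, then a 26 mm cap, 95 mm high in all. Stands upright at the start; origin at the centre of the underside, z up. About 90 g.
- jar: The big jar: loose, off-white, straight-sided, 62 mm diameter, 55 mm high, white lid of the same diameter. Stands upright; origin at the centre of the underside, z up. About 130 g.
- small_jar: The small jar, not wanted in a kit: same make, 40 mm diameter, 40 mm high. Stands among the stock; leave it there. Origin at the centre of the underside.
- stand_tray: Long grey tray, fixed: plate 124 (x) by 240 (y) by 6 mm. Origin under its centre, on the bench; z up. Two V-notched rests, 12 mm thick, at x +34, y -80 and +80 mm, tops 78 mm up, notch 37 mm wide at the top: a rod in both lies along y, axis at x +34 mm, 68 mm above the bench. Pocket for the clamp block: centre x -30, y 0, inside 52 (x) by 72 (y) mm, floor 6 and rim 12 mm above the bench.
- sample_tray: Smaller grey tray of the sample kit, fixed, 92 mm (x) by 162 mm (y), walls 4 mm thick and 22 mm high, floor 6 mm above the bench. Origin at the centre of its underside on the bench; y along its length, z up. A cross wall parts it into two bays, each 84 mm in x: the wide bay, 90 mm in y, centre y = -32 mm; the narrow bay, 60 mm in y, centre y = +47 mm.
- beaker: Empty dark blue glazed beaker, 56 mm diameter, 60 mm high, open at the top, beyond the stock; bystander. Origin at the centre of the underside.
- tip_box: Blue pipette-tip box full of white tips, 85 by 120 mm, 46 mm high, beyond the stock; bystander. Origin at the centre of the underside.
There are look-alikes about, which are no part of the job. What is shaped like the bottle but green or turquoise is not meant.

How it is judged (in metres and radians):
At the end, for the whole second after the job is handed in: Rod at rest in both notches (within 6 mm sideways, 4 mm in height, 25 mm of centred, 0.06 rad in line); block flat in its pocket; bottle in narrow bay, big jar in wide bay, upright (tilt under 0.12 rad), undersides within 4 mm of the tray floor, anywhere in their bays; all at rest (x of rod in the frame of stand_tray between 0.028 and 0.04 m and y of rod in the frame of stand_tray between -0.025 and 0.025 m and z of rod in the frame of stand_tray between 0.064 and 0.072 m and angle between the x axis of rod and the y axis of stand_tray, either way round below 0.06 rad and linear speed of each of rod, boss, bottle, jar below 0.03 m/s and angular speed of each of rod, boss, bottle, jar below 0.3 rad/s and x of boss in the frame of stand_tray between -0.05 and -0.01 m and y of boss in the frame of stand_tray between -0.024 and 0.024 m and z of boss in the frame of stand_tray between 0.002 and 0.01 m and angle between each of boss, bottle, jar's own z axis and vertical below 0.12 rad and x of bottle in the frame of sample_tray between -0.028 and 0.028 m and y of bottle in the frame of sample_tray between 0.034 and 0.06 m and z of bottle in the frame of sample_tray between 0.002 and 0.01 m and x of jar in the frame of sample_tray between -0.018 and 0.018 m and y of jar in the frame of sample_tray between -0.05 and -0.014 m and z of jar in the frame of sample_tray between 0.002 and 0.01 m); the robot touches nothing.
It fails at once if the small jar, the beaker or the tip box is moved more than 20 mm (distance of any of small_jar, beaker, tip_box from where it was at the start of the episode above 0.02 m).
It also fails if it takes over 106 s, if anything falls off the work surface, if the arm or the gripper's body presses on something with over 40 N, if the wrist force passes 120 N, or if a joint passes its speed limit or range.

## Robot

A 6-joint arm with a two-finger parallel gripper is mounted at the origin on the work surface. World frame = base frame: x ahead of the robot, y to its left, z up, the work surface at z = 0. Lengths are in mm, angles in rad, forces in N, time in s.
With the tool pointing down it reaches from about 350 to 875 mm from the base axis. Payload 4.2 kg.
Tool frame: the origin (TCP) lies between the finger pads; the fingertips stand 25 mm ahead of it and the grasp point (between the pads) lies 6 mm ahead of it; z points along the fingers, y is the line along which they close (so a half turn about z gives the same grasp; the last joint's range is limited). The gripper opens to 85 mm and grips with 20 to 120 N. Pads are 22 mm wide; open, the fingers measure 114 mm over their backs; the gripper's body (76 mm by 85 mm) begins 54 mm behind the grasp point. The pads swing forward as they close: fully open they stand 13 mm farther back than shut.
Start: joints at [-1.05, 0.385, 0.008, 0, -1.194, -0.259], TCP at [161.779, -603.678, 256.312] pointing down, gripper open.
Joint ranges: [-3.14, 3.14], [-1.21, 2.06], [-1.07, 1.41], [-3.16, 2.05], [-2.99, -0.16], [-3.1, 3.1]. Speed limits (rad/s): [2.79, 2.79, 3.14, 3.14, 3.14, 3.14].

## Interface

Orientations are given as a unit quaternion [x, y, z, w].
In Python, from bench import arm gives the robot as it stands.
- The arm moves only by the shell command python3 -m pendant 'ROWS'. ROWS is JSON, a list of rows, each a list of 7 numbers: the shift along the tool's x, y, z in m, then the turn, a rotation vector about the tool's x, y, z in degrees, then the finger opening in m, from 0 to 0.0854. In form: [[x, y, z, wx, wy, wz, fingers], ...]. A call has 1 to 12 rows; each row shifts and turns the commanded pose from where the row before left it, along the tool's axes as they then stand; what a row does not reach is not made up. A row lasts 1/10 s, in which the tool goes at most 50 mm and 8.59 degrees, less where a joint would pass 70% of its speed; a pose out of reach is approached as far as the arm can. A call is refused whole if a number of a shift passes 0.05 or a number of a turn 8.59, either way. A call with a gripper value outside its range is refused whole. The fingers move at their own pace and stop on an object; the grip force is fixed at half the most. Time passes only in rows, so rows that do not move let the fingers close. It gives the time, the measured TCP pose, the force, the opening and the grip force at its end, in the units of the state.
- arm.read_state(): the state, without advancing time (a new reading comes with each control period).
- arm.get_image(name): name is "side" or "top" or "wrist"; returns a dict with "image" (480x640x3 uint8, red, green, blue), "fx", "fy", "cx", "cy" (pixels), "xyz" and "rotation" of the camera in the world. Camera axes: x right, y down, z forward; pixel columns grow to the right and rows downward; lengths in mm; the calibration is good to about 2 mm. The wrist camera is an equidistant fisheye: a pixel r from the principal point sees the ray r / f radians off the axis. A picture is of the moment at which its call begins. There is no depth.
- arm.job_done(): hands the job in; it is judged then, once.
The state is a dict: "clock": time; "joints": joint angles; "joint_vel": joint speeds; "joint_efforts": joint torques, N m; "position": TCP position; "ee_rot": TCP orientation; "contact_force": force on the tool from outside, world axes, zero at the start; "wrist_torque": the same for the moment, N m; "gripper_width": finger opening in mm; "grasp_force": force on a finger pad.
Only numpy, scipy, OpenCV 4.12 (cv2) and the standard library are available. Lean on these libraries where they do the work, as an engineer would, in place of code of your own. Each camera call takes 0.05 s, during which the arm holds its last target. There are 200 camera calls.

## Working session

There is one attempt and no reset: what is moved stays moved. The work goes in short steps, Python scripts to look and compute and a shell command to move; the robot and the scene stay as the last step left them, time stands still between calls to the robot, and variables do not carry over. Pictures are saved under pics/ and viewed, at most 14 in all, crops included, and the job is handed in when it is done.

```bash
ls; mkdir -p pics
python3 - <<'E'
from bench import arm
import cv2,json
s=arm.read_state();print(s)
for n in("top","side","wrist"):
    d=arm.get_image(n);cv2.imwrite(f"pics/{n}0.png",d["image"][:,:,::-1]);print(n,{k:v for k,v in d.items() if k!="image"})
E
```

```text
pics
{'clock': 0.0, 'joints': array([-1.05038189e+00,  3.85553291e-01,  6.62248684e-03, -4.86711059e-04,
       -1.19400062e+00, -2.58626043e-01]), 'joint_vel': array([ 0.000175  ,  0.00119737,  0.00060876, -0.00139722,  0.0024701 ,
        0.00048144]), 'joint_efforts': array([-7.39208663e-04, -3.92286873e+01,  1.88404155e+01,  4.18612540e+00,
       -4.53675617e-03,  1.03047111e-05]), 'position': array([ 161.65101633, -603.18411135,  255.22401312]), 'ee_rot': array([-1.30431650e-01,  9.91456703e-01,  1.07347562e-03, -1.96152067e-04]), 'contact_force': array([ 0.28386553, -0.51492384,  0.04672979]), 'wrist_torque': array([ 0.01457235, -0.00224473,  0.00103293]), 'grasp_force': 0.0, 'gripper_width': 85.29423659933536}
top {'fx': 497.4906121951454, 'fy': 497.4906121951454, 'cx': 312.0197696135093, 'cy': 240.35918330629764, 'xyz': array([514.12139936, -36.95641535, 851.02045631]), 'rotation': array([ 0.70839874, -0.705619  ,  0.01196302, -0.01139921])}
side {'fx': 445.0015401208217, 'fy': 445.0015401208217, 'cx': 317.78506126611074, 'cy': 241.6900938482123, 'xyz': array([ 234.97027297, -577.8345916 ,  469.45715128]), 'rotation': array([ 0.84196959, -0.22394473,  0.1354243 , -0.47180105])}
wrist {'fx': 371.64829954431775, 'fy': 371.64829954431775, 'cx': 314.9897535882118, 'cy': 246.00204459243423, 'xyz': array([  87.47942176, -623.59748102,  372.95690407]), 'rotation': array([0.60185508, 0.78390493, 0.12189328, 0.09168183])}
```

View pics/top0.png

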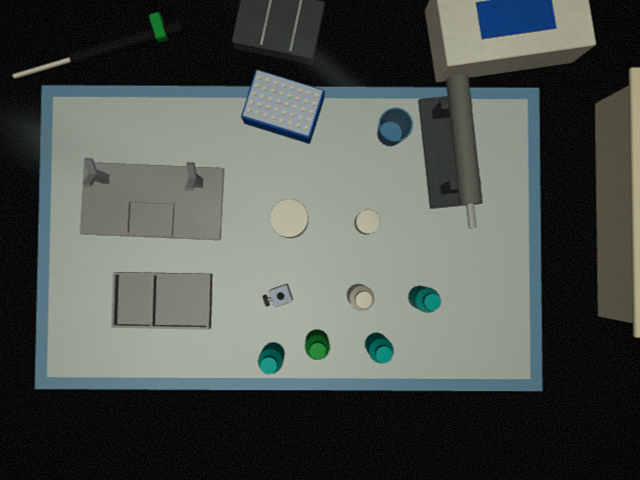

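View pics/side0.png

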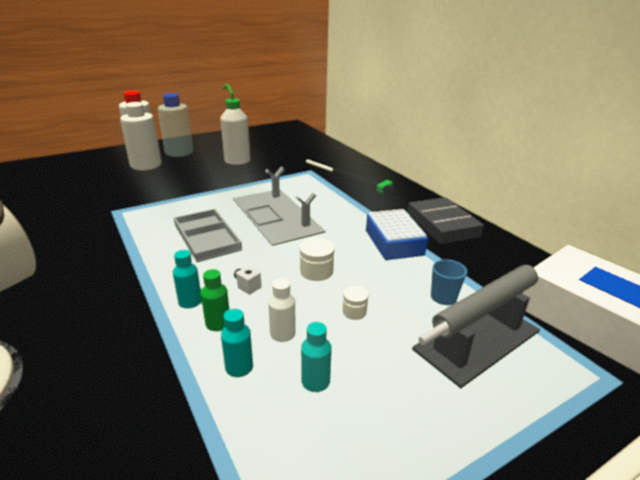

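The top view shows all items: trays at left (stand ~150,200; sample ~162,300), big jar (289,218), small jar (367,221), boss (279,296), white bottle (361,297), tube mouth ~(468,205) with the rod end at (472,227). The side view agrees. I'll enlarge these for pixel reading.

```bash
cat > h.py <<'E'
import numpy as np,cv2
from scipy.spatial.transform import Rotation as R
from bench import arm
def ray(d,u,v,fish=False):
    x=np.array([(u-d["cx"])/d["fx"],(v-d["cy"])/d["fy"]])
    if fish:
        t=np.hypot(*x);c=np.r_[x/max(t,1e-9)*np.sin(t),np.cos(t)]
    else:c=np.r_[x,1]
    return R.from_quat(d["rotation"]).apply(c)
def at(d,u,v,z,fish=False):
    r=ray(d,u,v,fish);p=np.array(d["xyz"]);return p+r*(z-p[2])/r[2]
def proj(d,p,fish=False):
    c=R.from_quat(d["rotation"]).inv().apply(np.array(p,float)-d["xyz"])
    if fish:
        r=np.hypot(c[0],c[1]);t=np.arctan2(r,c[2]);q=c[:2]/r*t
    else:q=c[:2]/c[2]
    return q*d["fx"]+[d["cx"],d["cy"]]
E
python3 - <<'E'
from h import *
d=arm.get_image("top");im=d["image"][:,:,::-1]
def crop(n,x0,y0,w,h,s):
    c=cv2.resize(im[y0:y0+h,x0:x0+w],None,fx=s,fy=s,interpolation=cv2.INTER_CUBIC)
    c=cv2.convertScaleAbs(c,alpha=1.3,beta=20)
    for k in range(0,w,20):cv2.putText(c,str(x0+k),(k*s,10),0,.35,(0,0,255));cv2.line(c,(k*s,12),(k*s,18),(0,0,255))
    for k in range(0,h,20):cv2.putText(c,str(y0+k),(0,k*s+4),0,.35,(0,0,255))
    cv2.imwrite(n,c)
crop("pics/c1.png",70,150,160,120+70-40,4) 
crop("pics/c2.png",250,185,200,130,4)
crop("pics/c3.png",410,60,90,180,3)
E
```

```text
(no output)
```

View pics/c1.png

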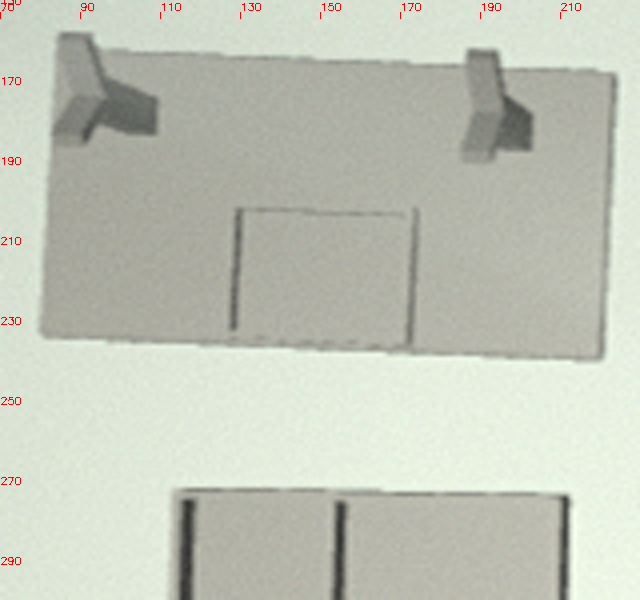

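View pics/c2.png

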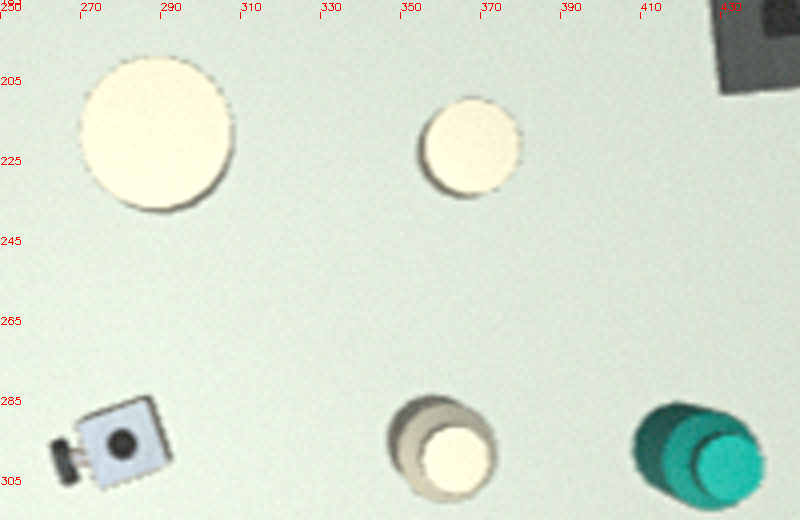

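View pics/c3.png

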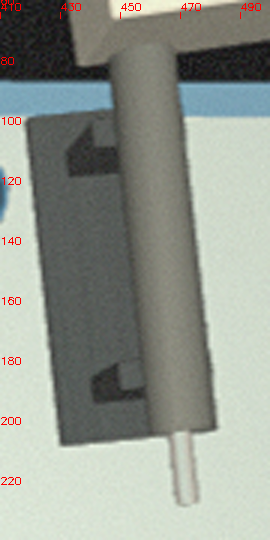

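Run:
```python
from h import *
np.set_printoptions(precision=1,suppress=True)
d=arm.get_image("top")
def c(x0,y0,s,u,v,z):return at(d,x0+u/s,y0+v/s,z)
TR,BR,BL=[c(70,150,4,*p,6) for p in((615,73),(602,360),(40,336))]
print("stand",TR,BR,BL,"cen",(TR+BL)/2,"sz",np.linalg.norm(TR-BR),np.linalg.norm(BR-BL),"yaw",np.degrees(np.arctan2(*(-(BL-BR)[:1]),(BL-BR)[1])))
q=[at(d,*p,22) for p in((114.5,272.2),(212,273.5),(211,328),(112,327.5))]
print("sample",q,"cen",sum(q)/4,"sz",np.linalg.norm(q[0]-q[1]),np.linalg.norm(q[1]-q[2]))
print("jar",c(250,185,4,157,133,55),"w",np.linalg.norm(c(250,185,4,80,133,55)-c(250,185,4,234,133,55)))
print("small",c(250,185,4,472,147,40))
print("bottle",c(250,185,4,456,460,95))
B=[c(250,185,4,*p,34) for p in((76,422),(149,397),(170,460),(103,489))]
print("boss",B,sum(B)/4,"hole",c(250,185,4,121,443,34),"knob",c(250,185,4,65,462,17), "sides",np.linalg.norm(B[0]-B[1]),np.linalg.norm(B[1]-B[2]))
v=(B[0]-B[1]+B[3]-B[2]);print("boss yaw(+y dir) ",np.degrees(np.arctan2(-v[0],v[1])))
print("mouth",c(410,60,3,183,432.5,83),"far",c(410,60,3,144,48,85),"rodend",c(410,60,3,187,504,76),"rod@mouth",c(410,60,3,180,432,76))
g=[at(d,*p,95) for p in((428,300),(270,366),(317,351),(384,354))];print("lookalikes",*g)
print("beaker",at(d,394,123,50),"tipbox",at(d,283,103,46))
```

```text
stand [664.6 113.6   6. ] [542.  117.9   6. ] [551.3 356.8   6. ] cen [608.  235.2   6. ] sz 122.67084760846528 239.02543735026174 yaw -2.2203355180531332
sample [array([487.2, 290.7,  22. ]), array([485.7, 128.6,  22. ]), array([395.5, 129.3,  22. ]), array([395.7, 293.3,  22. ])] cen [441.1 210.5  22. ] sz 162.1653751893799 90.18386026392362
jar [575.8  -0.9  55. ] w 61.72221476569405
small [ 571.7 -128.9   40. ]
bottle [ 449.  -116.6   95. ]
boss [array([458.7,  32.6,  34. ]), array([469. ,   2.7,  34. ]), array([443.3,  -6. ,  34. ]), array([431.4,  21.3,  34. ])] [450.6  12.7  34. ] hole [450.2  14.1  34. ] knob [440.9  38.5  17. ] sides 31.564877472843747 27.127359617090043
boss yaw(+y dir)  21.267826725584325
mouth [ 596.6 -283.5   83. ] far [ 796.6 -264.    85. ] rodend [ 560.  -287.6   76. ] rod@mouth [ 597.6 -284.2   76. ]
lookalikes [ 449.4 -213.6   95. ] [349.3  25.1  95. ] [372.  -45.7  95. ] [ 367.9 -146.8   95. ]
beaker [ 731.8 -169.9   50. ] tipbox [765.1  10.7  46. ]
```

```bash
cat > plan.py <<'E'
import sys
from h import *
def plan(pts):
    # pts: x y z yaw(tool x) mm/deg; prints turn wz (deg) first, then shift in the turned tool axes (mm)
    s=arm.read_state();p=s["position"];M=R.from_quat(s["ee_rot"]).as_matrix()
    yaw=np.degrees(np.arctan2(M[1,0],M[0,0]));tilt=np.degrees(np.arccos(-M[2,2]))
    print("t%.1f"%s["clock"],"pos",p.round(1),"yaw %.1f tilt %.2f"%(yaw%360,tilt),"w %.1f g %.1f"%(s["gripper_width"],s["grasp_force"]),"F",s["contact_force"].round(1),"j",s["joints"].round(2))
    for x,y,z,a in pts:
        w=-((a-yaw+180)%360-180)
        c,n=np.cos(np.radians(a)),np.sin(np.radians(a));T=np.array([[c,n,0],[n,-c,0],[0,0,-1]])
        dl=T.T@(np.array([x,y,z])-p)
        print("turn wz %.1f  shift mm"%w,dl.round(1),"len %.0f"%np.linalg.norm(dl));p=np.array([x,y,z],float);yaw=a
plan([tuple(map(float,a.split(","))) for a in sys.argv[1:]])
E
python3 plan.py 450.5,12.7,150,291.3 450.5,12.7,31,291.3 450.5,12.7,150,291.3
```

```text
t0.2 pos [ 161.7 -603.5  255.8] yaw 195.0 tilt 0.06 w 85.4 g 0.0 F [-0.5 -0.4  0. ] j [-1.05  0.39  0.01 -0.   -1.19 -0.26]
turn wz -96.3  shift mm [-469.2 -492.9  105.8] len 689
turn wz -0.0  shift mm [  0.   0. 119.] len 119
turn wz -0.0  shift mm [   0.    0. -119.] len 119
```

```bash
python3 -m pendant '[[0,0,0,0,0,-8,0.06],[0,0,0,0,0,-8,0.06],[0,0,0,0,0,-8,0.06],[0,0,0,0,0,-8,0.06],[0,0,0,0,0,-8,0.06],[0,0,0,0,0,-8,0.06],[0,0,0,0,0,-8,0.06],[0,0,0,0,0,-8,0.06],[0,0,0,0,0,-8,0.06],[0,0,0,0,0,-8,0.06],[0,0,0,0,0,-8,0.06],[0,0,0,0,0,-8,0.06]]'
python3 -m pendant '[[-0.029,-0.03,0,0,0,0,0.06],[-0.029,-0.03,0,0,0,0,0.06],[-0.029,-0.03,0,0,0,0,0.06],[-0.029,-0.03,0,0,0,0,0.06],[-0.029,-0.03,0,0,0,0,0.06],[-0.029,-0.03,0,0,0,0,0.06],[-0.029,-0.03,0,0,0,0,0.06],[-0.029,-0.03,0,0,0,0,0.06],[-0.029,-0.03,0,0,0,0,0.06],[-0.029,-0.03,0,0,0,0,0.06],[-0.029,-0.03,0,0,0,0,0.06],[-0.029,-0.03,0,0,0,0,0.06]]'
python3 -m pendant '[[-0.02,-0.022,0.015,0,0,0,0.06],[-0.02,-0.022,0.015,0,0,0,0.06],[-0.02,-0.022,0.015,0,0,0,0.06],[-0.02,-0.022,0.015,0,0,0,0.06],[-0.02,-0.022,0.015,0,0,0,0.06],[-0.02,-0.022,0.015,0,0,0,0.06],[0,0,0,0,0,0,0.06],[0,0,0,0,0,0,0.06]]'
python3 plan.py 450.5,12.7,31,291.3
python3 - <<'E'
from h import *
d=arm.get_image("wrist");cv2.imwrite("pics/w1.png",d["image"][:,:,::-1])
B=[(458.7,32.6,34),(469,2.7,34),(443.3,-6,34),(431.4,21.3,34),(450.2,14.1,34),(449,-116.6,95),(575.8,-.9,55)]
for b in B:print(b,proj(d,b,True).round(1))
E
```

```text
clock: 1.45
position: [161.7, -603.6, 256.1]
ee_rot: [0.826, -0.564, -0.0, -0.0]
contact_force: [-0.2, 0.3, 0.0]
gripper_width: 60.1
grasp_force: 0.0
clock: 2.65
position: [373.5, -148.1, 256.6]
ee_rot: [0.824, -0.566, 0.0, -0.0]
contact_force: [1.1, -0.5, -0.8]
gripper_width: 60.1
grasp_force: 0.0
clock: 3.45
position: [453.2, 9.9, 165.9]
ee_rot: [0.824, -0.566, -0.0, 0.001]
contact_force: [0.3, -0.3, 0.4]
gripper_width: 60.2
grasp_force: 0.0
t3.5 pos [453.2   9.9 165.9] yaw 291.1 tilt 0.08 w 60.2 g 0.0 F [ 0.3 -0.3  0.4] j [ 0.38  0.19 -0.53 -0.   -0.86 -0.01]
turn wz -0.2  shift mm [ -3.6   1.5 134.9] len 135
(458.7, 32.6, 34) [296.6 269.1]
(469, 2.7, 34) [297.5 226.6]
(443.3, -6, 34) [336.6 228.1]
(431.4, 21.3, 34) [337.6 268.1]
(450.2, 14.1, 34) [316.9 250.4]
(449, -116.6, 95) [412.8  60.2]
(575.8, -0.9, 55) [147.2 174.8]
```

View pics/w1.png

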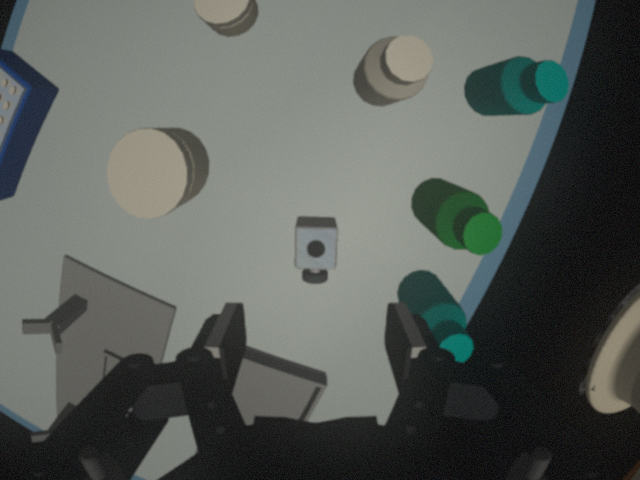

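Wrist view confirms: boss hole at (316,248) vs 317,250 predicted, square to the fingers; bottle cap and big jar within ~2 mm of prediction. Grasp it.

```bash
python3 -m pendant '[[-0.003,0.0015,0.025,0,0,0,0.06],[0,0,0.03,0,0,0,0.06],[0,0,0.03,0,0,0,0.06],[0,0,0.03,0,0,0,0.06],[0,0,0.02,0,0,0,0.06],[0,0,0,0,0,0,0.06],[0,0,0,0,0,0,0],[0,0,0,0,0,0,0],[0,0,0,0,0,0,0],[0,0,0,0,0,0,0]]'
python3 -m pendant '[[0,0,0,0,0,0,0],[0,0,0,0,0,0,0],[0,0,-0.02,0,0,0,0],[0,0,-0.03,0,0,0,0],[0,0,-0.03,0,0,0,0],[0,0,-0.02,0,0,0,0],[0,0,0,0,0,0,0]]'
python3 plan.py 578.2,242.5,130,267.8 578.2,242.5,38,267.8
```

```text
clock: 4.5
position: [452.0, 12.0, 33.1]
ee_rot: [0.824, -0.566, 0.001, -0.001]
contact_force: [-0.8, -1.8, 8.2]
gripper_width: 29.2
grasp_force: 59.8
clock: 5.2
position: [452.7, 12.5, 134.6]
ee_rot: [0.824, -0.566, 0.002, -0.003]
contact_force: [1.0, 0.1, -0.6]
gripper_width: 29.0
grasp_force: 59.3
t5.2 pos [452.7  12.5 134.6] yaw 291.0 tilt 0.48 w 29.0 g 59.3 F [ 1.   0.1 -0.6] j [ 0.39  0.23 -0.57  0.   -0.76 -0.02]
turn wz 23.2  shift mm [-234.7 -116.6    4.6] len 262
turn wz -0.0  shift mm [ 0.  0. 92.] len 92
```

```bash
python3 -m pendant '[[0,0,0,0,0,7.7,0],[0,0,0,0,0,7.7,0],[0,0,0,0,0,7.7,0],[-0.028,-0.0146,0,0,0,0,0],[-0.028,-0.0146,0,0,0,0,0],[-0.028,-0.0146,0,0,0,0,0],[-0.028,-0.0146,0,0,0,0,0],[-0.028,-0.0146,0,0,0,0,0],[-0.028,-0.0146,0,0,0,0,0],[-0.028,-0.0146,0,0,0,0,0],[-0.027,-0.0146,0,0,0,0,0],[0,0,0,0,0,0,0]]'
python3 -m pendant '[[0,0,0.01,0,0,0,0],[0,0,0.02,0,0,0,0],[0,0,0.02,0,0,0,0],[0,0,0.01,0,0,0,0],[0,0,0,0,0,0,0]]'
python3 plan.py 577.8,230.3,40,267.8
python3 - <<'E'
from h import *
d=arm.get_image("wrist");cv2.imwrite("pics/w2.png",d["image"][:,:,::-1])
E
```

```text
clock: 6.4
position: [577.1, 233.3, 129.7]
ee_rot: [-0.695, 0.719, -0.0, 0.0]
contact_force: [-0.3, -0.4, -1.6]
gripper_width: 29.0
grasp_force: 59.2
clock: 6.9
position: [574.1, 228.8, 68.9]
ee_rot: [-0.694, 0.72, 0.001, -0.003]
contact_force: [0.8, 0.1, -2.0]
gripper_width: 29.0
grasp_force: 59.2
t6.9 pos [574.1 228.8  68.9] yaw 267.8 tilt 0.31 w 29.0 g 59.2 F [ 0.8  0.1 -2. ] j [ 0.64  0.56 -0.22 -0.   -0.79 -0.68]
turn wz 0.0  shift mm [-1.7 -3.6 28.9] len 29
```

View pics/w2.png

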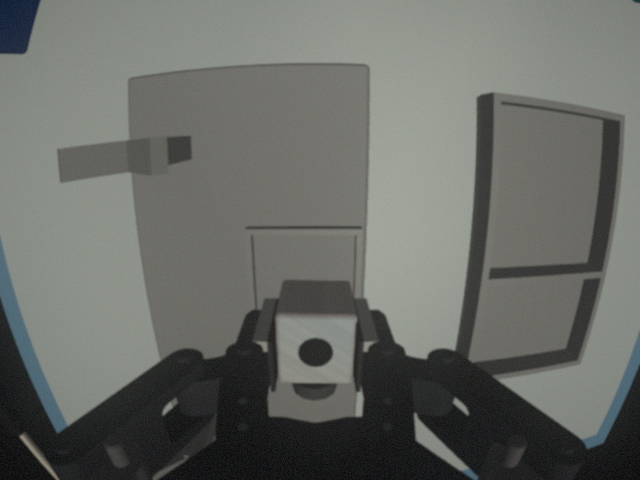

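Block hangs square over the pocket (pocket centre ~col 305, block col 316: the 4 mm correction planned matches).

```bash
python3 -m pendant '[[-0.002,-0.0035,0.006,0,0,0,0],[0,0,0.01,0,0,0,0],[0,0,0.008,0,0,0,0],[0,0,0.004,0,0,0,0],[0,0,0,0,0,0,0],[0,0,0,0,0,0,0]]'
python3 plan.py
```

```text
clock: 7.55
position: [579.5, 232.3, 43.3]
ee_rot: [-0.694, 0.72, -0.0, 0.0]
contact_force: [-0.6, -0.1, -0.4]
gripper_width: 28.7
grasp_force: 59.2
t7.5 pos [579.5 232.3  43.3] yaw 267.9 tilt 0.01 w 28.7 g 59.2 F [-0.6 -0.1 -0.4] j [ 0.64  0.6  -0.23  0.   -0.74 -0.68]
```

```bash
python3 -m pendant '[[0,0,0.003,0,0,0,0],[0,0,0.001,0,0,0,0],[0,0,0,0,0,0,0],[0,0,0,0,0,0,0]]'
python3 -m pendant '[[0,0,0,0,0,0,0.06],[0,0,0,0,0,0,0.06],[0,0,0,0,0,0,0.06],[0,0,-0.02,0,0,0,0.08],[0,0,-0.03,0,0,0,0.085],[0,0,-0.04,0,0,0,0.085],[0,0,-0.01,0,0,0,0.085],[0,0,0,0,0,0,0.085]]'
python3 plan.py 575.8,-0.9,140,267.8 575.8,-0.9,41,267.8
```

```text
clock: 7.95
position: [579.4, 232.3, 39.4]
ee_rot: [-0.694, 0.72, -0.0, 0.0]
contact_force: [-0.0, 0.4, 0.3]
gripper_width: 29.1
grasp_force: 59.4
clock: 8.75
position: [580.4, 232.9, 141.9]
ee_rot: [-0.694, 0.72, -0.0, 0.003]
contact_force: [-1.1, -0.7, 0.0]
gripper_width: 84.8
grasp_force: 0.0
t8.8 pos [580.4 232.9 141.9] yaw 267.9 tilt 0.31 w 84.8 g 0.0 F [-1.1 -0.7  0. ] j [ 0.64  0.48 -0.14  0.   -0.94 -0.68]
turn wz 0.1  shift mm [233.8  -4.4   1.9] len 234
turn wz -0.0  shift mm [ 0.  0. 99.] len 99
```

```bash
python3 -m pendant '[[0.03,-0.0005,0,0,0,0,0.085],[0.03,-0.0005,0,0,0,0,0.085],[0.03,-0.0005,0,0,0,0,0.085],[0.03,-0.0005,0,0,0,0,0.085],[0.03,-0.0005,0,0,0,0,0.085],[0.03,-0.0005,0,0,0,0,0.085],[0.03,-0.0005,0,0,0,0,0.085],[0.024,-0.0005,0,0,0,0,0.085],[0,0,0,0,0,0,0.085],[0,0,0,0,0,0,0.085]]'
python3 plan.py 575.8,-0.9,41,267.8
python3 - <<'E'
from h import *
d=arm.get_image("wrist");cv2.imwrite("pics/w3.png",d["image"][:,:,::-1])
print(proj(d,(575.8,-.9,55),True),proj(d,(578,230.3,40),True))
E
```

```text
clock: 9.75
position: [574.1, -2.2, 137.9]
ee_rot: [-0.694, 0.72, 0.001, -0.001]
contact_force: [-0.6, -0.5, 0.2]
gripper_width: 85.3
grasp_force: 0.0
t9.8 pos [574.1  -2.2 137.9] yaw 267.8 tilt 0.15 w 85.3 g 0.0 F [-0.6 -0.5  0.2] j [ 0.28  0.41 -0.28 -0.   -0.89 -0.32]
turn wz 0.0  shift mm [-1.4 -1.7 96.9] len 97
[312.16250228 270.8413827 ] [320.15505241 489.59744228]
```

View pics/w3.png

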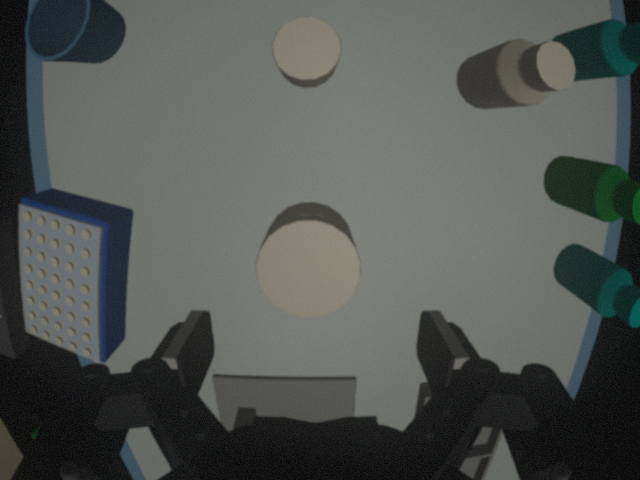

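Lid centre at (308.5,268), predicted (312,271): jar about 2 mm farther left; clearances fine. Descend with a 3.5 mm correction.

```bash
python3 -m pendant '[[0,-0.0035,0.015,0,0,0,0.085],[0,0,0.025,0,0,0,0.085],[0,0,0.025,0,0,0,0.085],[0,0,0.02,0,0,0,0.085],[0,0,0.012,0,0,0,0.085],[0,0,0,0,0,0,0.085],[0,0,0,0,0,0,0],[0,0,0,0,0,0,0],[0,0,0,0,0,0,0],[0,0,0,0,0,0,0]]'
python3 -m pendant '[[0,0,-0.02,0,0,0,0],[0,0,-0.03,0,0,0,0],[0,0,-0.04,0,0,0,0],[0,0,-0.02,0,0,0,0],[0,0,0,0,0,0,0]]'
python3 plan.py 440.9,178.5,150,267.8 440.9,178.5,52,267.8
```

```text
clock: 10.8
position: [579.3, -1.5, 43.8]
ee_rot: [-0.694, 0.72, -0.001, 0.001]
contact_force: [-0.1, 1.8, 5.1]
gripper_width: 60.5
grasp_force: 65.6
clock: 11.3
position: [580.0, -1.6, 155.9]
ee_rot: [-0.694, 0.72, -0.002, 0.003]
contact_force: [-0.5, -0.2, -1.1]
gripper_width: 60.7
grasp_force: 65.5
t11.3 pos [580.   -1.6 155.9] yaw 267.9 tilt 0.43 w 60.7 g 65.5 F [-0.5 -0.2 -1.1] j [ 0.28  0.4  -0.25  0.   -0.92 -0.31]
turn wz 0.1  shift mm [-174.6  145.9    5.9] len 228
turn wz -0.0  shift mm [ 0.  0. 98.] len 98
```

```bash
python3 -m pendant '[[-0.018,0.015,0,0,0,0,0],[-0.025,0.021,0,0,0,0,0],[-0.025,0.021,0,0,0,0,0],[-0.025,0.021,0,0,0,0,0],[-0.025,0.021,0,0,0,0,0],[-0.025,0.021,0,0,0,0,0],[-0.02,0.016,0,0,0,0,0],[-0.012,0.01,0,0,0,0,0],[0,0,0,0,0,0,0],[0,0,0,0,0,0,0]]'
python3 -m pendant '[[0,0,0.02,0,0,0,0],[0,0,0.02,0,0,0,0],[0,0,0.02,0,0,0,0],[0,0,0.01,0,0,0,0],[0,0,0,0,0,0,0],[0,0,0,0,0,0,0]]'
python3 plan.py 440.9,178.5,50,267.8
```

```text
clock: 12.3
position: [438.2, 178.0, 151.4]
ee_rot: [-0.694, 0.72, 0.0, -0.001]
contact_force: [0.3, 0.5, -1.7]
gripper_width: 60.7
grasp_force: 65.6
clock: 12.9
position: [439.4, 178.2, 82.5]
ee_rot: [-0.694, 0.72, -0.0, 0.0]
contact_force: [0.5, -0.5, -1.1]
gripper_width: 60.7
grasp_force: 65.6
t12.9 pos [439.4 178.2  82.5] yaw 267.9 tilt 0.02 w 60.7 g 65.6 F [ 0.5 -0.5 -1.1] j [ 0.73  0.35 -0.58  0.   -0.65 -0.77]
turn wz 0.1  shift mm [-0.3 -1.5 32.5] len 33
```

Then on to the bottle after releasing.

```bash
python3 -m pendant '[[0,-0.0015,0.01,0,0,0,0],[0,0,0.01,0,0,0,0],[0,0,0.008,0,0,0,0],[0,0,0.0035,0,0,0,0],[0,0,0,0,0,0,0],[0,0,0,0,0,0,0]]'
python3 plan.py
python3 -m pendant '[[0,0,0,0,0,0,0.085],[0,0,0,0,0,0,0.085],[0,0,0,0,0,0,0.085],[0,0,0,0,0,0,0.085],[0,0,-0.02,0,0,0,0.085],[0,0,-0.03,0,0,0,0.085],[0,0,-0.04,0,0,0,0.085],[0,0,-0.03,0,0,0,0.085],[0,0,-0.01,0,0,0,0.085],[0,0,0,0,0,0,0.085]]'
python3 plan.py 449,-116.6,170,225 449,-116.6,53,225
```

```text
clock: 13.5
position: [440.4, 178.4, 50.7]
ee_rot: [-0.694, 0.72, -0.0, 0.0]
contact_force: [0.5, -0.5, -1.4]
gripper_width: 60.7
grasp_force: 65.4
t13.5 pos [440.4 178.4  50.7] yaw 267.9 tilt 0.00 w 60.7 g 65.4 F [ 0.5 -0.5 -1.4] j [ 0.73  0.4  -0.6   0.   -0.56 -0.76]
clock: 14.5
position: [440.8, 178.8, 182.2]
ee_rot: [-0.694, 0.72, -0.0, 0.002]
contact_force: [0.3, -0.3, -0.1]
gripper_width: 85.0
grasp_force: 0.0
t14.5 pos [440.8 178.8 182.2] yaw 267.9 tilt 0.22 w 85.0 g 0.0 F [ 0.3 -0.3 -0.1] j [ 0.73  0.2  -0.46 -0.   -0.91 -0.76]
turn wz 42.9  shift mm [ 203.1 -214.7   12.2] len 296
turn wz -0.0  shift mm [  0.   0. 117.] len 117
```

```bash
python3 -m pendant '[[0,0,0,0,0,8.58,0.065],[0,0,0,0,0,8.58,0.065],[0,0,0,0,0,8.58,0.065],[0,0,0,0,0,8.58,0.065],[0,0,0,0,0,8.58,0.065]]'
python3 -m pendant '[[0.014,-0.015,0,0,0,0,0.065],[0.022,-0.023,0,0,0,0,0.065],[0.022,-0.023,0,0,0,0,0.065],[0.022,-0.023,0,0,0,0,0.065],[0.022,-0.023,0,0,0,0,0.065],[0.022,-0.023,0,0,0,0,0.065],[0.022,-0.023,0,0,0,0,0.065],[0.022,-0.023,0,0,0,0,0.065],[0.022,-0.023,0,0,0,0,0.065],[0.013,-0.0155,0,0,0,0,0.065],[0,0,0,0,0,0,0.065],[0,0,0,0,0,0,0.065]]'
python3 plan.py 449,-116.6,53,225
python3 - <<'E'
from h import *
d=arm.get_image("wrist");cv2.imwrite("pics/w4.png",d["image"][:,:,::-1])
print(proj(d,(449,-116.6,95),True),proj(d,(450,-116.6,95),True),proj(d,(449,-115.6,95),True))
E
```

```text
clock: 15.0
position: [439.3, 177.6, 178.6]
ee_rot: [-0.38, 0.925, -0.0, -0.002]
contact_force: [-0.6, 0.2, -0.1]
gripper_width: 65.5
grasp_force: 0.0
clock: 16.2
position: [447.5, -117.1, 179.3]
ee_rot: [-0.382, 0.924, 0.001, -0.001]
contact_force: [0.9, -0.3, -0.6]
gripper_width: 64.8
grasp_force: 0.0
t16.2 pos [ 447.5 -117.1  179.3] yaw 224.9 tilt 0.19 w 64.8 g 0.0 F [ 0.9 -0.3 -0.6] j [ 0.1   0.19 -0.49 -0.   -0.9  -0.88]
turn wz -0.1  shift mm [ -1.4  -0.7 126.3] len 126
[313.66307328 270.06374598] [312.4537849 271.196518 ] [314.87871305 271.1903784 ]
```

View pics/w4.png

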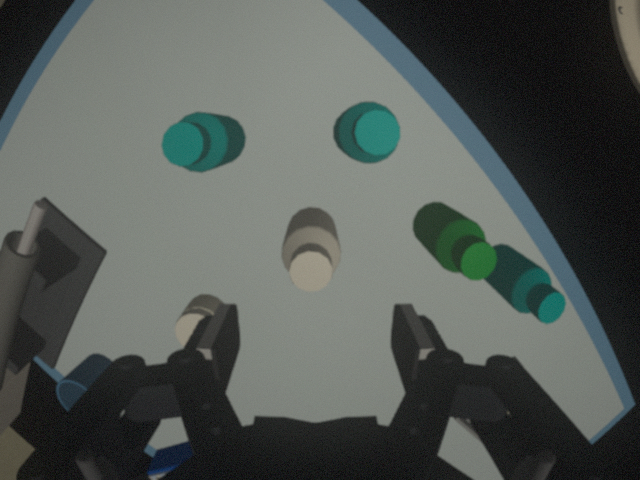

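Cap at (311,270), within 2 mm of prediction, centred between the fingers.

```bash
python3 -m pendant '[[-0.001,-0.002,0.02,0,0,0,0.065],[0,0,0.03,0,0,0,0.065],[0,0,0.03,0,0,0,0.065],[0,0,0.025,0,0,0,0.065],[0,0,0.015,0,0,0,0.065],[0,0,0.006,0,0,0,0.065],[0,0,0,0,0,0,0.065],[0,0,0,0,0,0,0],[0,0,0,0,0,0,0],[0,0,0,0,0,0,0],[0,0,0,0,0,0,0]]'
python3 plan.py
python3 -m pendant '[[0,0,-0.02,0,0,0,0],[0,0,-0.03,0,0,0,0],[0,0,-0.04,0,0,0,0],[0,0,-0.03,0,0,0,0],[0,0,-0.02,0,0,0,0],[0,0,0,0,0,0,0]]'
python3 plan.py 441.5,257.5,180,267.8 441.5,257.5,60,267.8
```

```text
clock: 17.35
position: [451.4, -117.4, 56.0]
ee_rot: [-0.383, 0.924, -0.0, 0.001]
contact_force: [-0.8, 1.6, 7.5]
gripper_width: 38.4
grasp_force: 60.5
t17.4 pos [ 451.4 -117.4   56. ] yaw 225.0 tilt 0.15 w 38.4 g 60.5 F [-0.8  1.6  7.5] j [ 0.1   0.38 -0.62  0.   -0.56 -0.88]
clock: 17.95
position: [452.2, -117.7, 198.0]
ee_rot: [-0.383, 0.924, -0.001, 0.004]
contact_force: [-0.3, -1.3, -1.8]
gripper_width: 38.4
grasp_force: 60.3
t17.9 pos [ 452.2 -117.7  198. ] yaw 225.0 tilt 0.45 w 38.4 g 60.3 F [-0.3 -1.3 -1.8] j [ 0.09  0.17 -0.46  0.   -0.94 -0.88]
turn wz -42.8  shift mm [-374.5   25.1   18. ] len 376
turn wz -0.0  shift mm [  0.   0. 120.] len 120
```

```bash
python3 -m pendant '[[0,0,0,0,0,-8.56,0],[0,0,0,0,0,-8.56,0],[0,0,0,0,0,-8.56,0],[0,0,0,0,0,-8.56,0],[0,0,0,0,0,-8.56,0]]'
python3 -m pendant '[[-0.02,0.0025,0,0,0,0,0],[-0.036,0.0025,0,0,0,0,0],[-0.04,0.0025,0,0,0,0,0],[-0.04,0.0025,0,0,0,0,0],[-0.04,0.0025,0,0,0,0,0],[-0.04,0.0025,0,0,0,0,0],[-0.04,0.0025,0,0,0,0,0],[-0.04,0.0025,0,0,0,0,0],[-0.04,0.0025,0,0,0,0,0],[-0.024,0.0025,0,0,0,0,0],[-0.014,0,0,0,0,0,0],[0,0,0,0,0,0,0]]'
python3 -m pendant '[[0,0,0.02,0,0,0,0],[0,0,0.03,0,0,0,0],[0,0,0.02,0,0,0,0],[0,0,0.01,0,0,0,0],[0,0,0,0,0,0,0],[0,0,0,0,0,0,0]]'
python3 plan.py 441.5,257.5,62,267.8
```

```text
clock: 18.45
position: [449.6, -117.6, 193.4]
ee_rot: [-0.695, 0.719, 0.001, -0.001]
contact_force: [0.2, -0.5, -0.5]
gripper_width: 38.6
grasp_force: 60.3
clock: 19.65
position: [439.7, 258.0, 193.7]
ee_rot: [-0.694, 0.72, 0.0, -0.001]
contact_force: [0.1, -0.1, -0.3]
gripper_width: 38.2
grasp_force: 60.3
clock: 20.25
position: [440.5, 256.9, 115.4]
ee_rot: [-0.693, 0.721, -0.0, 0.0]
contact_force: [0.3, -0.2, -1.0]
gripper_width: 38.8
grasp_force: 60.3
t20.2 pos [440.5 256.9 115.4] yaw 267.8 tilt 0.06 w 38.8 g 60.3 F [ 0.3 -0.2 -1. ] j [ 0.85  0.35 -0.46  0.   -0.77 -0.89]
turn wz -0.0  shift mm [-0.6 -1.  53.4] len 53
```

```bash
python3 -m pendant '[[0,-0.001,0.02,0,0,0,0],[0,0,0.02,0,0,0,0],[0,0,0.009,0,0,0,0],[0,0,0.0035,0,0,0,0],[0,0,0,0,0,0,0],[0,0,0,0,0,0,0]]'
python3 plan.py
python3 -m pendant '[[0,0,0,0,0,0,0.065],[0,0,0,0,0,0,0.065],[0,0,0,0,0,0,0.065],[0,0,0,0,0,0,0.065],[0,0,-0.02,0,0,0,0.065],[0,0,-0.03,0,0,0,0.065],[0,0,-0.04,0,0,0,0.065],[0,0,-0.03,0,0,0,0.065],[0,0,-0.01,0,0,0,0.065],[0,0,0,0,0,0,0.065]]'
python3 plan.py 578,-286,180,185.6 578,-286,81,185.6
```

```text
clock: 20.85
position: [441.5, 257.6, 63.3]
ee_rot: [-0.694, 0.72, -0.0, 0.001]
contact_force: [0.1, -0.9, 0.1]
gripper_width: 38.2
grasp_force: 60.3
t20.9 pos [441.5 257.6  63.3] yaw 267.8 tilt 0.12 w 38.2 g 60.3 F [ 0.1 -0.9  0.1] j [ 0.85  0.43 -0.51  0.   -0.64 -0.88]
clock: 21.85
position: [441.3, 257.5, 193.8]
ee_rot: [-0.693, 0.721, 0.0, 0.002]
contact_force: [-0.2, -0.1, -0.0]
gripper_width: 64.9
grasp_force: 0.0
t21.9 pos [441.3 257.5 193.8] yaw 267.8 tilt 0.21 w 64.9 g 0.0 F [-0.2 -0.1 -0. ] j [ 0.85  0.25 -0.36 -0.   -0.96 -0.88]
turn wz 82.2  shift mm [ -83.  -554.3   13.8] len 561
turn wz -0.0  shift mm [ 0.  0. 99.] len 99
```

```bash
python3 -m pendant '[[0,0,0,0,0,8.22,0.04],[0,0,0,0,0,8.22,0.04],[0,0,0,0,0,8.22,0.04],[0,0,0,0,0,8.22,0.04],[0,0,0,0,0,8.22,0.04],[0,0,0,0,0,8.22,0.04],[0,0,0,0,0,8.22,0.04],[0,0,0,0,0,8.22,0.04],[0,0,0,0,0,8.22,0.04],[0,0,0,0,0,8.22,0.04]]'
python3 -m pendant '[[-0.003,-0.022,0,0,0,0,0.04],[-0.006,-0.04,0,0,0,0,0.04],[-0.006,-0.04,0,0,0,0,0.04],[-0.006,-0.04,0,0,0,0,0.04],[-0.006,-0.04,0,0,0,0,0.04],[-0.006,-0.04,0,0,0,0,0.04],[-0.006,-0.04,0,0,0,0,0.04],[-0.006,-0.04,0,0,0,0,0.04],[-0.006,-0.04,0,0,0,0,0.04],[-0.006,-0.04,0,0,0,0,0.04],[-0.006,-0.04,0,0,0,0,0.04],[-0.006,-0.04,0,0,0,0,0.04]]'
python3 -m pendant '[[-0.006,-0.04,0,0,0,0,0.04],[-0.006,-0.04,0,0,0,0,0.04],[-0.006,-0.032,0.005,0,0,0,0.04],[-0.004,-0.02,0.01,0,0,0,0.04],[0,0,0,0,0,0,0.04],[0,0,0,0,0,0,0.04]]'
python3 plan.py 578,-286,81,185.6
python3 - <<'E'
from h import *
d=arm.get_image("wrist");cv2.imwrite("pics/w5.png",d["image"][:,:,::-1])
for p in((560,-287.6,76),(578,-286,76),(597,-284.2,76)):print(proj(d,p,True))
d=arm.get_image("top");cv2.imwrite("pics/t5.png",cv2.resize(d["image"][150:340,60:240,::-1],None,fx=3,fy=3,interpolation=cv2.INTER_CUBIC))
E
```

```text
clock: 22.85
position: [440.0, 256.3, 190.0]
ee_rot: [-0.046, 0.999, -0.001, -0.002]
contact_force: [-0.4, -0.4, 0.6]
gripper_width: 40.0
grasp_force: 0.0
clock: 24.05
position: [553.8, -197.5, 189.7]
ee_rot: [-0.049, 0.999, 0.001, -0.002]
contact_force: [1.4, 0.7, -0.2]
gripper_width: 40.0
grasp_force: 0.0
clock: 24.65
position: [588.3, -325.1, 174.4]
ee_rot: [-0.048, 0.999, 0.001, -0.002]
contact_force: [0.4, 0.6, -0.1]
gripper_width: 40.3
grasp_force: 0.0
t24.6 pos [ 588.3 -325.1  174.4] yaw 185.5 tilt 0.29 w 40.3 g 0.0 F [ 0.4  0.6 -0.1] j [-0.27  0.53  0.03 -0.   -1.08 -1.21]
turn wz -0.1  shift mm [ 6.5 39.9 93.4] len 102
[380.82932679 221.37329637]
[379.16746625 249.80988631]
[377.41403191 278.40531767]
```

View pics/w5.png

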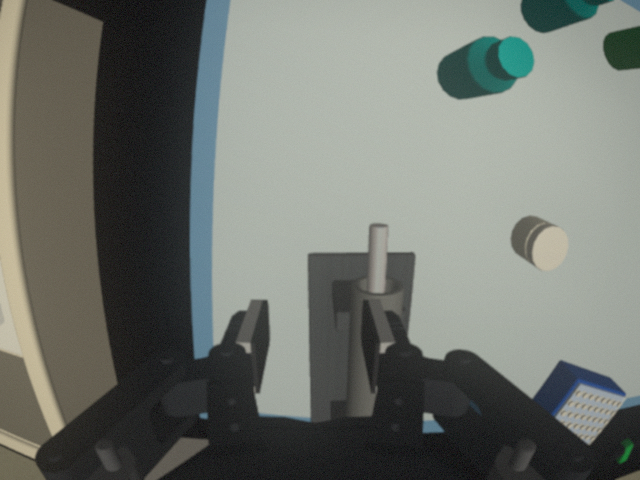

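View pics/t5.png

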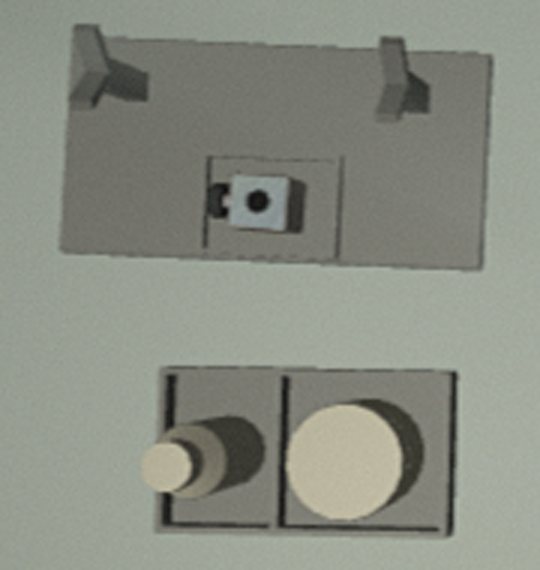

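Wrist view: rod end at (378,224), predicted (381,221) — within 2 mm. Top crop: block in its pocket, bottle and jar standing in the correct bays.

```bash
python3 -m pendant '[[0.005,0.019,0,0,0,0,0.04],[0,0.019,0,0,0,0,0.04],[0,0,0.02,0,0,0,0.04],[0,0,0.03,0,0,0,0.04],[0,0,0.025,0,0,0,0.04],[0,0,0.014,0,0,0,0.04],[0,0,0,0,0,0,0.04],[0,0,0,0,0,0,0.04]]'
python3 plan.py 579.5,-287.7,82,185.6
python3 - <<'E'
from h import *
d=arm.get_image("top")
c=np.array([608,235.2]);a=np.radians(-2.2);T=np.array([[np.cos(a),np.sin(a)],[-np.sin(a),np.cos(a)]])
print("boss hole in tray",T@(at(d,145.7,217,40)[:2]-c))
print("bottle",at(d,115.3,305.7,101)[:2]-[441,210.5],"jar",at(d,174.7,304,61)[:2]-[441,210.5])
d=arm.get_image("wrist");cv2.imwrite("pics/w6.png",d["image"][:,:,::-1])
E
```

```text
clock: 25.55
position: [581.6, -287.6, 89.4]
ee_rot: [-0.049, 0.999, -0.0, 0.001]
contact_force: [-0.0, 0.2, 0.4]
gripper_width: 40.1
grasp_force: 0.0
t25.6 pos [ 581.6 -287.6   89.4] yaw 185.7 tilt 0.09 w 40.1 g 0.0 F [-0.   0.2  0.4] j [-0.21  0.57 -0.13  0.   -0.87 -1.26]
turn wz 0.1  shift mm [2.1 0.1 7.4] len 8
boss hole in tray [-29.91309332  -2.12339878]
bottle [-1.40830747 46.96265799] jar [ -2.34431839 -31.21713398]
```

View pics/w6.png

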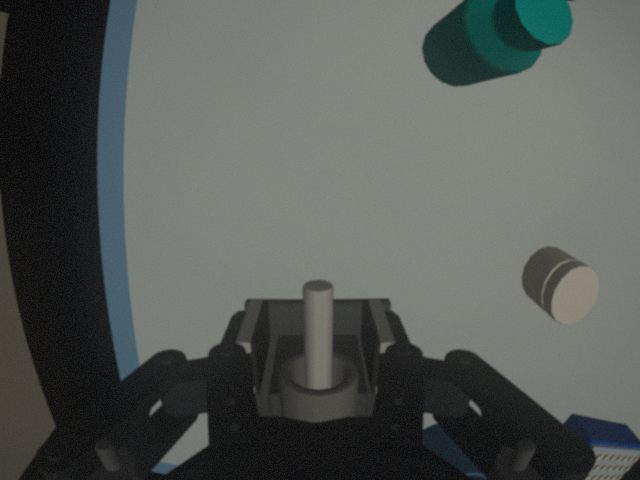

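Rod is centred between the pads (col 318), the tube mouth clear behind. Grip, draw 65 mm.

```bash
python3 -m pendant '[[0.002,0,0.005,0,0,0,0.04],[0,0,0.002,0,0,0,0.04],[0,0,0,0,0,0,0],[0,0,0,0,0,0,0],[0,0,0,0,0,0,0],[0,0,0,0,0,0,0],[0,0,0,0,0,0,0]]'
python3 plan.py
python3 -m pendant '[[0.01,0,0,0,0,0,0],[0.02,0,0,0,0,0,0],[0.02,0,0,0,0,0,0],[0.01,0,0,0,0,0,0],[0.005,0,0,0,0,0,0],[0,0,0,0,0,0,0],[0,0,0,0,0,0,0]]'
python3 plan.py
```

```text
clock: 26.35
position: [578.8, -288.2, 81.5]
ee_rot: [-0.049, 0.999, -0.0, 0.0]
contact_force: [-0.4, 0.2, 0.8]
gripper_width: 10.2
grasp_force: 58.4
t26.4 pos [ 578.8 -288.2   81.5] yaw 185.6 tilt 0.01 w 10.2 g 58.4 F [-0.4  0.2  0.8] j [-0.21  0.58 -0.14  0.   -0.85 -1.26]
clock: 27.05
position: [514.4, -294.5, 81.3]
ee_rot: [-0.049, 0.999, -0.0, -0.0]
contact_force: [-0.8, -0.4, 0.5]
gripper_width: 9.9
grasp_force: 58.4
t27.1 pos [ 514.4 -294.5   81.3] yaw 185.6 tilt 0.01 w 9.9 g 58.4 F [-0.8 -0.4  0.5] j [-0.25  0.51 -0.28  0.   -0.78 -1.23]
```

```bash
python3 -m pendant '[[0,0,0,0,0,0,0.04],[0,0,0,0,0,0,0.04],[0,0,0,0,0,0,0.04],[-0.018,0,0,0,0,0,0.04],[-0.02,0,0,0,0,0,0.04],[-0.02,0,0,0,0,0,0.04],[-0.01,0,0,0,0,0,0.04],[0,0,0,0,0,0,0.04],[0,0,0,0,0,0,0.04]]'
python3 plan.py
python3 -m pendant '[[0,0,0,0,0,0,0],[0,0,0,0,0,0,0],[0,0,0,0,0,0,0],[0,0,0,0,0,0,0],[0,0,0,0,0,0,0]]'
python3 plan.py
python3 -m pendant '[[0.01,0,0,0,0,0,0],[0.02,0,0,0,0,0,0],[0.03,0,0,0,0,0,0],[0.03,0,0,0,0,0,0],[0.03,0,0,0,0,0,0],[0.01,0,0,0,0,0,0],[0.005,0,0,0,0,0,0],[0,0,0,0,0,0,0],[0,0,0,0,0,0,0]]'
python3 plan.py
```

```text
clock: 27.95
position: [581.0, -287.6, 80.9]
ee_rot: [-0.049, 0.999, 0.0, -0.001]
contact_force: [-0.3, -0.4, 0.3]
gripper_width: 40.0
grasp_force: 0.0
t27.9 pos [ 581.  -287.6   80.9] yaw 185.6 tilt 0.08 w 40.0 g 0.0 F [-0.3 -0.4  0.3] j [-0.21  0.58 -0.14 -0.   -0.85 -1.26]
clock: 28.45
position: [581.4, -287.9, 81.5]
ee_rot: [-0.049, 0.999, 0.0, -0.0]
contact_force: [-1.9, 0.1, 1.2]
gripper_width: 9.8
grasp_force: 58.4
t28.4 pos [ 581.4 -287.9   81.5] yaw 185.6 tilt 0.03 w 9.8 g 58.4 F [-1.9  0.1  1.2] j [-0.21  0.58 -0.13  0.   -0.85 -1.26]
clock: 29.35
position: [448.6, -301.2, 81.5]
ee_rot: [-0.049, 0.999, -0.0, 0.001]
contact_force: [1.2, -0.0, -1.3]
gripper_width: 9.7
grasp_force: 58.4
t29.4 pos [ 448.6 -301.2   81.5] yaw 185.6 tilt 0.08 w 9.7 g 58.4 F [ 1.2 -0.  -1.3] j [-0.29  0.44 -0.42  0.   -0.71 -1.18]
```

```bash
python3 -m pendant '[[0,0,-0.01,0,0,0,0],[0,0,-0.02,0,0,0,0],[0,0,-0.025,0,0,0,0],[0,0,-0.025,0,0,0,0],[0,0,-0.02,0,0,0,0],[0,0,-0.015,0,0,0,0],[0,0,0,0,0,0,0],[0,0,0,0,0,0,0]]'
python3 plan.py 641,208.9,170,267.8
python3 - <<'E'
from h import *
d=arm.get_image("top");cv2.imwrite("pics/t7.png",d["image"][:,:,::-1])
d=arm.get_image("side");cv2.imwrite("pics/s7.png",cv2.resize(d["image"][:,:,::-1],(500,375)))
a=cv2.imread("pics/t7.png");a=cv2.resize(a[150:390,380:640],(500,460));b=cv2.imread("pics/s7.png")
b=cv2.copyMakeBorder(b,0,85,0,0,0);c=cv2.resize(np.hstack([a,b]),(800,368));cv2.imwrite("pics/m7.png",c)
E
```

```text
clock: 30.15
position: [447.7, -300.7, 196.4]
ee_rot: [-0.049, 0.999, 0.0, 0.0]
contact_force: [-0.9, 0.1, -0.7]
gripper_width: 10.0
grasp_force: 58.4
t30.1 pos [ 447.7 -300.7  196.4] yaw 185.6 tilt 0.04 w 10.0 g 58.4 F [-0.9  0.1 -0.7] j [-0.29  0.29 -0.29 -0.   -0.99 -1.18]
turn wz -82.2  shift mm [-516.7 -173.6   26.4] len 546
```

View pics/m7.png

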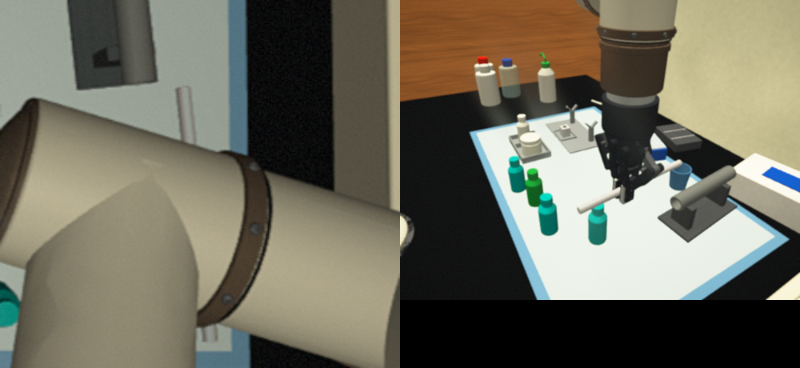

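```bash
python3 - <<'E'
from h import *
d=arm.get_image("top");print("far",at(d,499,206.7,191))
d=arm.get_image("side");print("near",at(d,288,337,191),"far",at(d,451,261,191))
E
python3 -m pendant '[[0,0,0,0,0,-8.22,0],[0,0,0,0,0,-8.22,0],[0,0,0,0,0,-8.22,0],[0,0,0,0,0,-8.22,0],[0,0,0,0,0,-8.22,0],[0,0,0,0,0,-8.22,0],[0,0,0,0,0,-8.22,0],[0,0,0,0,0,-8.22,0],[0,0,0,0,0,-8.22,0],[0,0,0,0,0,-8.22,0]]'
python3 plan.py 641,208.9,170,267.8
```

```text
far [ 581.7385912  -286.10181425  191.        ]
near [ 365.07965127 -312.11214804  191.        ] far [ 582.59178957 -292.93217709  191.        ]
clock: 31.35
position: [447.2, -300.9, 195.5]
ee_rot: [-0.696, 0.718, 0.001, -0.0]
contact_force: [-0.1, -0.0, -0.2]
gripper_width: 10.0
grasp_force: 58.4
t31.4 pos [ 447.2 -300.9  195.5] yaw 268.1 tilt 0.09 w 10.0 g 58.4 F [-0.1 -0.  -0.2] j [-0.29  0.29 -0.29 -0.   -0.99  0.26]
turn wz 0.3  shift mm [-516.8 -174.1   25.5] len 546
```

Rod is out, level and square in the grip (far end top-crop (183,87), near end (580,211)); centre 26 mm from the grasp as intended. Carry it over.

```bash
python3 -m pendant '[[-0.016,-0.005,0,0,0,0.3,0],[-0.03,-0.01,0,0,0,0,0],[-0.034,-0.0115,0,0,0,0,0],[-0.034,-0.0115,0,0,0,0,0],[-0.034,-0.0115,0,0,0,0,0],[-0.034,-0.0115,0,0,0,0,0],[-0.034,-0.0115,0,0,0,0,0],[-0.034,-0.0115,0,0,0,0,0],[-0.034,-0.0115,0,0,0,0,0],[-0.034,-0.0115,0,0,0,0,0],[-0.034,-0.0115,0,0,0,0,0],[-0.034,-0.0115,0,0,0,0,0]]'
python3 -m pendant '[[-0.034,-0.0115,0,0,0,0,0],[-0.034,-0.0115,0,0,0,0,0],[-0.03,-0.01,0,0,0,0,0],[-0.022,-0.0075,0,0,0,0,0],[-0.01,-0.003,0.01,0,0,0,0],[0,0,0.02,0,0,0,0],[0,0,0.02,0,0,0,0],[0,0,0,0,0,0,0],[0,0,0,0,0,0,0]]'
python3 plan.py 641,208,73.5,267.8
python3 - <<'E'
from h import *
d=arm.get_image("wrist");cv2.imwrite("pics/w8.png",d["image"][:,:,::-1])
d=arm.get_image("side");cv2.imwrite("pics/s8.png",d["image"][:,:,::-1])
E
```

```text
clock: 32.55
position: [594.2, 80.4, 195.4]
ee_rot: [-0.692, 0.722, 0.0, -0.001]
contact_force: [0.4, -0.5, -0.6]
gripper_width: 9.9
grasp_force: 58.4
clock: 33.45
position: [642.9, 206.2, 145.5]
ee_rot: [-0.691, 0.722, 0.0, -0.001]
contact_force: [0.3, -0.4, -0.4]
gripper_width: 10.2
grasp_force: 58.5
t33.5 pos [642.9 206.2 145.5] yaw 267.5 tilt 0.12 w 10.2 g 58.5 F [ 0.3 -0.4 -0.4] j [ 0.55  0.56  0.    0.   -1.02 -0.59]
turn wz -0.3  shift mm [-1.7  2.  72. ] len 72
```

```bash
python3 -m pendant '[[-0.002,0.002,0.01,0,0,-0.3,0],[0,0,0.02,0,0,0,0],[0,0,0.02,0,0,0,0],[0,0,0.008,0,0,0,0],[0,0,0,0,0,0,0],[0,0,0,0,0,0,0]]'
python3 plan.py 641,208,73.5,267.8
python3 -m pendant '[[0,0,0.005,0,0,0,0],[0,0,0.004,0,0,0,0],[0,0,0,0,0,0,0],[0,0,0,0,0,0,0]]'
python3 plan.py 641,208,73.5,267.8
```

```text
clock: 34.15
position: [641.8, 209.3, 89.1]
ee_rot: [-0.694, 0.72, -0.0, 0.001]
contact_force: [0.1, 0.1, -0.4]
gripper_width: 9.9
grasp_force: 58.5
t34.1 pos [641.8 209.3  89.1] yaw 267.8 tilt 0.09 w 9.9 g 58.5 F [ 0.1  0.1 -0.4] j [ 0.55  0.61 -0.06  0.   -0.9  -0.59]
turn wz 0.0  shift mm [ 1.3  0.8 15.6] len 16
clock: 34.55
position: [641.3, 209.0, 79.4]
ee_rot: [-0.693, 0.721, -0.0, 0.0]
contact_force: [0.0, -0.5, -0.7]
gripper_width: 10.1
grasp_force: 58.5
t34.5 pos [641.3 209.   79.4] yaw 267.8 tilt 0.01 w 10.1 g 58.5 F [ 0.  -0.5 -0.7] j [ 0.55  0.62 -0.07  0.   -0.88 -0.59]
turn wz 0.0  shift mm [1.1 0.3 5.9] len 6
```

```bash
python3 -m pendant '[[0,0,0.002,0,0,0,0],[0,0,0.002,0,0,0,0],[0,0,0.001,0,0,0,0],[0,0,0,0,0,0,0],[0,0,0,0,0,0,0]]'
python3 plan.py
python3 -m pendant '[[0,0,0,0,0,0,0.035],[0,0,0,0,0,0,0.035],[0,0,0,0,0,0,0.035],[0,0,0,0,0,0,0.035],[0,0,-0.005,0,0,0,0.035],[0,0,-0.02,0,0,0,0.035],[0,0,-0.03,0,0,0,0.035],[0,0,-0.04,0,0,0,0.035],[0,0,-0.02,0,0,0,0.035]]'
python3 -m pendant '[[0.03,0.02,-0.01,0,0,0,0.035],[0.04,0.02,0,0,0,0,0.035],[0.04,0.02,0,0,0,0,0.035],[0.04,0.02,0,0,0,0,0.035],[0.04,0.02,0,0,0,0,0.035],[0.04,0.02,0,0,0,0,0.035],[0.03,0.01,0,0,0,0,0.035],[0,0,0,0,0,0,0.035],[0,0,0,0,0,0,0.035]]'
python3 - <<'E'
from h import *
t=arm.get_image("top")["image"][:,:,::-1];s=arm.get_image("side")["image"][:,:,::-1]
a=cv2.resize(t[150:340,70:230],None,fx=3,fy=3,interpolation=cv2.INTER_CUBIC)[:480]
b=cv2.resize(s[160:280,160:240+100],None,fx=1.75,fy=1.75,interpolation=cv2.INTER_CUBIC)
b=cv2.copyMakeBorder(b,0,480-b.shape[0],0,0,0);cv2.imwrite("pics/m9.png",np.hstack([a,b]))
E
```

```text
clock: 35.05
position: [642.0, 209.2, 74.9]
ee_rot: [-0.693, 0.72, -0.0, 0.001]
contact_force: [1.8, -0.8, 1.7]
gripper_width: 9.7
grasp_force: 58.7
t35.0 pos [642.  209.2  74.9] yaw 267.8 tilt 0.11 w 9.7 g 58.7 F [ 1.8 -0.8  1.7] j [ 0.55  0.63 -0.07  0.   -0.87 -0.59]
clock: 35.95
position: [642.6, 209.5, 193.8]
ee_rot: [-0.694, 0.72, -0.001, 0.003]
contact_force: [0.5, 0.1, 0.3]
gripper_width: 34.8
grasp_force: 0.0
clock: 36.85
position: [501.4, -46.3, 200.0]
ee_rot: [-0.693, 0.721, -0.0, 0.001]
contact_force: [0.5, -0.0, 0.3]
gripper_width: 35.2
grasp_force: 0.0
```

View pics/m9.png

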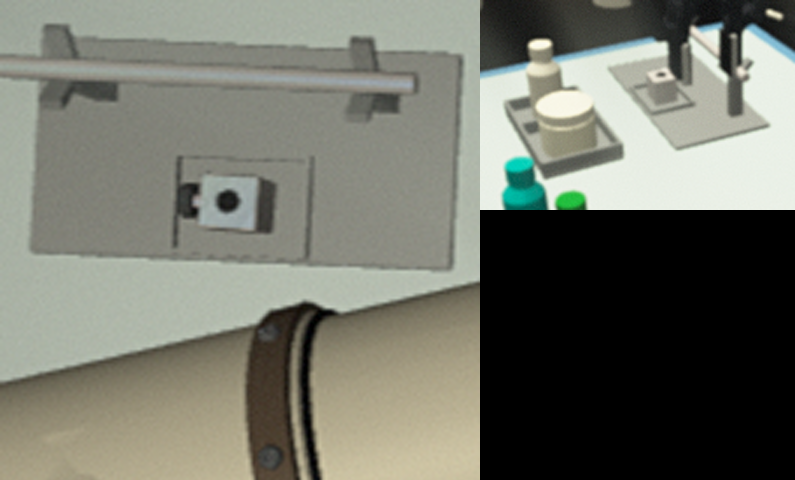

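The rod lies across both notches, its right end at crop (415,84), i.e. full-image (208.3,178); block, bottle and jar stand. Check centring numerically.

Run:
```python
from h import *
d=arm.get_image("top")
c=np.array([608,235.2]);a=np.radians(-2.2);T=np.array([[np.cos(a),np.sin(a)],[-np.sin(a),np.cos(a)]])
for u,v in((208.3,178),(70+10/3,150+66/3)):print(T@(at(d,u,v,68)[:2]-c))
im=d["image"].astype(int)
```

```text
[  34.14099291 -107.12547426]
[ 34.60632284 106.53911788]
```

```bash
python3 -c "
from bench import arm
print(arm.job_done())"
```

```text
the job is handed in; nothing more can be done
None
```

I handed the job in after about 37 s with both kits made up. By camera, the rod lies in both notches about 3 mm off centre. The block is in its pocket, and the bottle and big jar stand in their bays. The small jar, beaker and tip box were left alone, and the judge's verdict was not shown.

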